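# Wind back the jar lock and weigh the grinding jar

### The arm

A 6-joint arm with a two-finger parallel gripper is mounted at the origin on the work surface. World frame = base frame: x ahead of the robot, y to its left, z up, the work surface at z = 0. Lengths are in m, angles in rad, forces in N, time in s.
With the tool pointing down it reaches from about 0.35 to 0.975 m from the base axis. Payload 4.9 kg.
Tool frame: the origin (TCP) lies midway between the tips of the shut fingers; the grasp point (between the pads) lies 19 mm behind it; z points along the fingers, y is the direction in which the jaws open and shut (so a half turn about z gives the same grasp; the last joint's range is limited). The gripper opens to 85 mm and grips with 20 to 120 N. Pads are 22 mm wide; open, the fingers measure 114 mm over their backs; the gripper's body (76 mm by 85 mm) begins 54 mm behind the grasp point. The pads swing forward as they close: fully open they stand 13 mm farther back than shut.
Start: joints at [-1.466, 0.053, 1.613, -0, 1.476, -0.119], TCP at [0.139, -0.609, 0.231] pointing down, gripper open.
Joint ranges: [-3.01, 3.01], [-1.01, 2.22], [0.06, 2.58], [-1.02, 4.17], [0.09, 2.62], [-3.14, 3.14]. Speed limits (rad/s): [2.57, 2.57, 3.14, 3.14, 3.14, 3.14].

### API

Orientations are given as a rotation vector (axis times angle).
In Python, from station import ctrl gives the robot as it stands.
- The arm moves only by the tool jog_arm, never from a script. Its argument "steps" is a list of rows, each an object of numbers: "dx", "dy", "dz": the shift along the world's x, y, z in units of 60 mm (1.0 is 60 mm); "twist": the turn about the world's z in units of 10 degrees (1.0 is 10 degrees). A call has 1 to 5 rows; each row is the pose to reach, as a shift and turn from the pose measured when the call began; what a row does not reach only later rows make up. A row lasts 1/8 s, in which the tool goes at most 62.5 mm and 10.7 degrees, less where a joint would pass 70% of its speed; a pose out of reach is approached as far as the arm can. A call with a gripper value outside its range is refused whole. "gripper" is the closure in counts, from 0 (fully open) to 255 (shut), set as the call begins (left out, the last holds). The fingers move at their own pace and stop on an object; "newtons" is the grip in N (left out, the last holds). Time passes only in rows, so rows that repeat a pose let the fingers close. It gives the time, the measured TCP pose, the force and the opening at its end, in the units of the state.
- ctrl.get_obs(): the state, without advancing time (a new reading comes with each control period).
- ctrl.get_image(name): name is "scene" or "top" or "wrist"; returns a dict with "frame" (384x512x3 uint8, red, green, blue), "range_z" (384x512 float32, m along the optical axis (not along the pixel's ray), 0 where there is no reading), "fx", "fy", "cx", "cy" (pixels), "D" ([k1, k2, p1, p2, k3] as OpenCV has them; the pictures are not rectified), "extrinsics" (4x4, takes a point from camera to world coordinates). Camera axes: x right, y down, z forward; pixel columns grow to the right and rows downward; lengths in m; the calibration is good to about 2 mm. A picture is of the moment at which its call begins.
- ctrl.finish_job(): hands the job in, once; it reports no verdict.
The state is a dict: "t": time; "q": joint angles; "dq": joint speeds; "effort": joint torques, N m; "tool_pos": TCP position; "tool_rot": TCP orientation; "contact_force": force on the tool from outside, world axes, zero at the start; "wrist_torque": the same for the moment, N m; "opening": finger opening in m.
Only numpy, scipy, OpenCV 4.12 (cv2) and the standard library are available. Lean on these libraries where they do the work, as an engineer would, in place of code of your own. Each camera call takes 0.05 s, during which the arm holds its last target.

### The job

The grinding jar is locked into the bench mill. Turn the mill's crank clockwise (seen from above) until its resistance suddenly drops away, and stop turning there: do not wind it on into its end stop. Then lift the jar straight out and set it down gently, upright, in the middle of the balance pan, let go of it, and leave the bottles and the beaker alone.

Things in the scene. Friction and masses are not known exactly. Their poses are not given: they have to be found in the camera images.
- mill: fixed bench mill: white gearbox 120 x 182 mm, 85 mm high, on a base plate 130 x 305 x 12 mm. Origin on the table under its middle; its +y side carries the crank (vertical axis 85 mm from the origin along +y), its -y side the square aluminium jar well (centre 90 mm along -y, walls up to 42 mm above the table). A bolt hidden in the gearbox holds the jar's foot
- crank_hub (a point): on the crank's vertical axis, top of its hub, 103 mm above the table. Clockwise from above draws the hidden bolt back, 20 mm a turn, against a steady drag of about 10 N at the knob, for 0.75 to 2.1 turns (hidden). Once it has left the jar the drag falls at once to about 1 N; about 0.45 turn further it meets an end stop, not to be run into. The crank stays where left
- crank_knob (a point): middle of the crank's upright black knob (21 mm diameter, from 104 to 149 mm above the table, 50 mm from the crank's axis), which spins freely on the crank arm. The arm's top is 103 mm above the table
- jar: loose closed grinding jar, 0.4 to 0.75 kg, 140 mm tall: steel foot 60 x 60 x 34 mm, aluminium body 62 mm diameter, blue lid 66 mm diameter with its top 106 mm above the underside, black lid knob 26 mm diameter, 34 mm tall. Origin: centre of the foot's underside; z up. It stands square in the mill's well, foot 30 mm deep, 2 mm play each side, underside 12 mm above the table
- jar_knob (a point): middle of the jar's lid knob, on its axis, 128 mm above the foot's underside
- jar_well (a point): centre of the floor of the mill's jar well, 12 mm above the table; its axes are those of the mill
- pan (a point): centre of the top of the balance's round steel pan (130 mm diameter, top 68 mm above the table); the balance is a fixed white box 200 x 170 mm, 54 mm high; z is up
- amber_bottle: bystander: amber bottle with blue cap, 54 mm diameter, 105 mm tall, origin under its centre
- white_bottle: bystander: white plastic bottle, 48 mm diameter, 90 mm tall, origin under its centre
- beaker: bystander: empty glass beaker, 60 mm diameter, 70 mm tall, origin under its centre
Not all that is in view belongs to the job. Leave any purple look-alike of the jar alone.

How it is judged:
On the way:
1. the jar is lifted out of the mill's well, its underside more than 45 mm above the well floor (z of jar in the frame of jar_well above 0.045 m), for 0.1 s.
At the end, for the whole second after the job is handed in: the jar stands upright (within 0.08 rad) and still on the balance pan, within 25 mm of the pan's centre, and is let go (horizontal distance between jar and pan below 0.025 m and z of jar in the frame of pan between -0.004 and 0.004 m and angle between jar's own z axis and vertical below 0.08 rad and linear speed of jar below 0.02 m/s and contact force between the fingers and jar below 0.1 N); the robot touches nothing.
It fails at once if the crank is wound on so that the bolt presses on its end stop with more than 30 N (contact force between mill_stop and anything else above 30 N).
It fails at once if the jar comes down onto the balance faster than 0.4 m/s (dropped or slammed) (horizontal distance between jar and pan below 0.08 m and z of jar in the frame of pan below 0.04 m and linear speed of jar above 0.4 m/s).
It fails at once if the jar is tipped over by more than 0.6 rad (angle between jar's own z axis and vertical above 0.6 rad).
It fails at once if a bottle or the beaker is pushed more than 20 mm from its place (distance of any of amber_bottle, white_bottle, beaker from where it was at the start of the episode above 0.02 m).
It also fails if it takes over 72 s, if anything falls off the work surface, if the arm or the gripper's body presses on something with over 40 N, if the wrist force passes 120 N, or if a joint passes its speed limit or range.

## Working session

There is one attempt and no reset: what is moved stays moved. The work goes in short steps, Python scripts to look and compute and a tool call to move; the robot and the scene stay as the last step left them, time stands still between calls to the robot, and variables do not carry over. Pictures are saved under pics/ and viewed, and the job is handed in when it is done.

Besides the shell and the picture viewer there is one more tool, called after ">>>" by a JSON object that holds its "op" and its "data". jog_arm: Moves the arm, as the interface text tells. Its arguments: {"type":"object","properties":{"steps":{"type":"array"},"gripper":{"type":"number"},"newtons":{"type":"number"}},"required":["steps"]}

```bash
mkdir -p pics
cat > h.py <<'E'
import numpy as np, cv2
from station import ctrl
def snap(n,f):
    d=ctrl.get_image(n); cv2.imwrite('pics/'+f+'.png',d['frame'][:,:,::-1]); np.savez('pics/'+f+'.npz',**{k:np.array(v) for k,v in d.items()}); return d
def load(f): return np.load('pics/'+f+'.npz')
def ray(d,u,v):
    K=np.array([[d['fx'],0,d['cx']],[0,d['fy'],d['cy']],[0,0,1.]],float)
    p=cv2.undistortPoints(np.array([[[u,v]]],float),K,np.array(d['D'],float))[0,0]
    E=np.array(d['extrinsics']); return E[:3,3],E[:3,:3]@np.array([p[0],p[1],1.])
def onz(d,u,v,z):
    o,r=ray(d,u,v); return o+r*(z-o[2])/r[2]
def dep(d,u,v):
    o,r=ray(d,u,v); return o+r*float(d['range_z'][int(v),int(u)])
E
python3 - <<'E'
from h import *
for n in('scene','top','wrist'): 
    d=snap(n,n+'0'); print(n,np.round(d['extrinsics'],3).tolist())
print(ctrl.get_obs())
E
```

```text
scene [[0.753, 0.529, -0.391, 0.965], [0.658, -0.606, 0.448, -0.483], [0.0, -0.595, -0.804, 0.923], [0.0, 0.0, 0.0, 1.0]]
top [[-0.007, -0.989, 0.149, 0.409], [-1.0, 0.006, -0.007, -0.022], [0.006, -0.149, -0.989, 1.126], [0.0, 0.0, 0.0, 1.0]]
wrist [[0.223, -0.938, -0.267, 0.207], [-0.975, -0.215, -0.059, -0.593], [-0.002, 0.273, -0.962, 0.373], [0.0, 0.0, 0.0, 1.0]]
{'t': 0.15, 'q': array([-1.46598706e+00,  5.32261832e-02,  1.61397043e+00, -3.13038267e-05,
        1.47599344e+00, -1.19012705e-01]), 'dq': array([-0.00083598, -0.00134112, -0.00342624,  0.00104505,  0.00147904,
       -0.00142203]), 'effort': array([ 3.48898302e-04, -3.94244564e+01, -3.70719981e+01, -1.24156791e-04,
        4.70927276e-03, -7.65317623e-06]), 'tool_pos': array([ 0.138657  , -0.60893106,  0.23033731]), 'tool_rot': array([-3.12035231e+00, -3.50671581e-01,  3.11109800e-05]), 'contact_force': array([-0.12222566, -0.36901669, -0.59823973]), 'wrist_torque': array([ 0.00841774, -0.00588946, -0.01926253]), 'opening': 0.0852637865079634}
```

View pics/scene0.png

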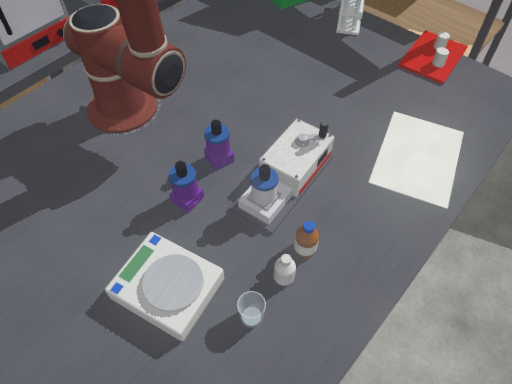

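View pics/top0.png

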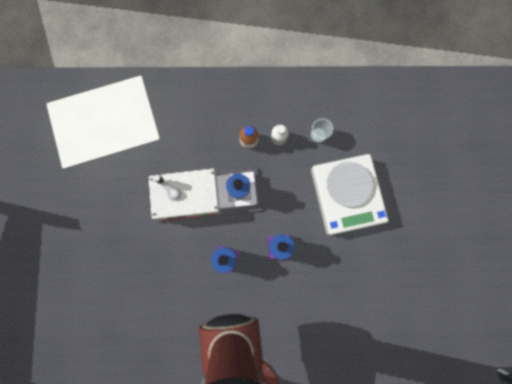

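View pics/wrist0.png

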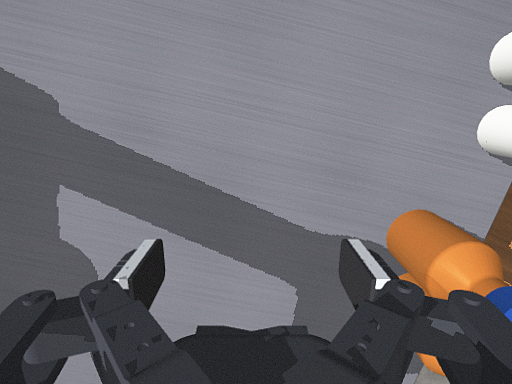

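The scene picture shows the mill with its crank near (305,140) and the jar at (265,185). The balance pan is at (173,283), and two purple look-alikes stand at (217,143) and (184,185). In the top picture the jar is at (238,185), the crank at (165,187) and the pan at (351,185). Next I'll measure them.

Run:
```python
from h import *
a=cv2.imread('pics/top0.png')[140:240,130:270]; b=cv2.imread('pics/scene0.png')[105:225,225:345]
cv2.imwrite('pics/c1.png',cv2.resize(a,None,fx=5,fy=5,interpolation=cv2.INTER_CUBIC))
cv2.imwrite('pics/c2.png',cv2.resize(b,None,fx=5,fy=5,interpolation=cv2.INTER_CUBIC))
a=cv2.imread('pics/top0.png')[110:250,230:410]
cv2.imwrite('pics/c3.png',cv2.resize(a,None,fx=4,fy=4,interpolation=cv2.INTER_CUBIC))
```

```text
(no output)
```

View pics/c1.png

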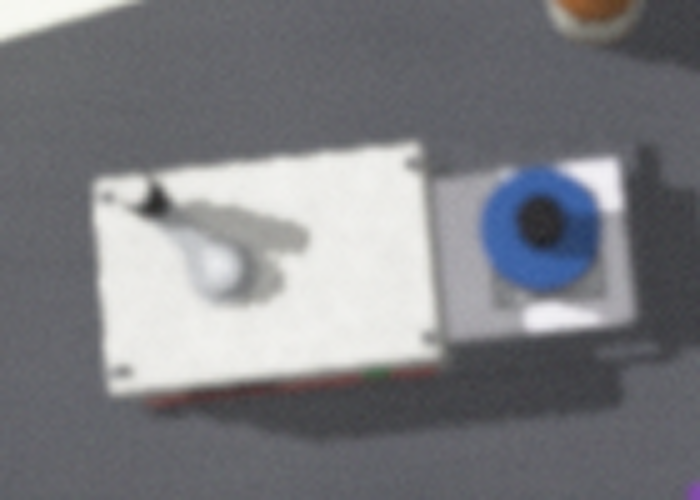

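View pics/c2.png

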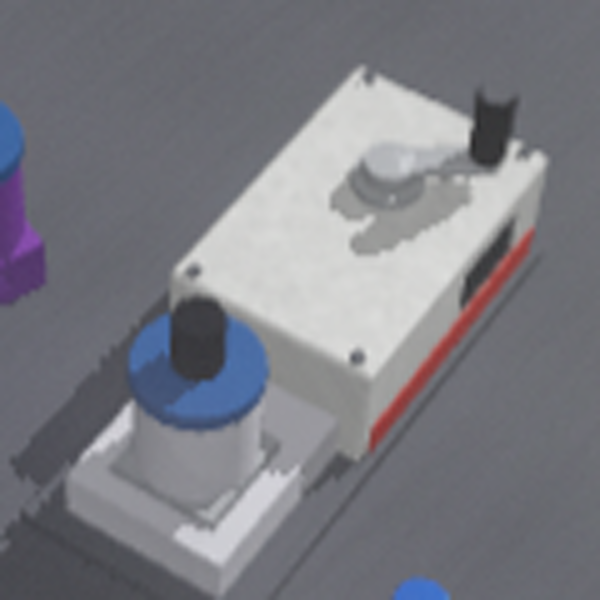

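View pics/c3.png

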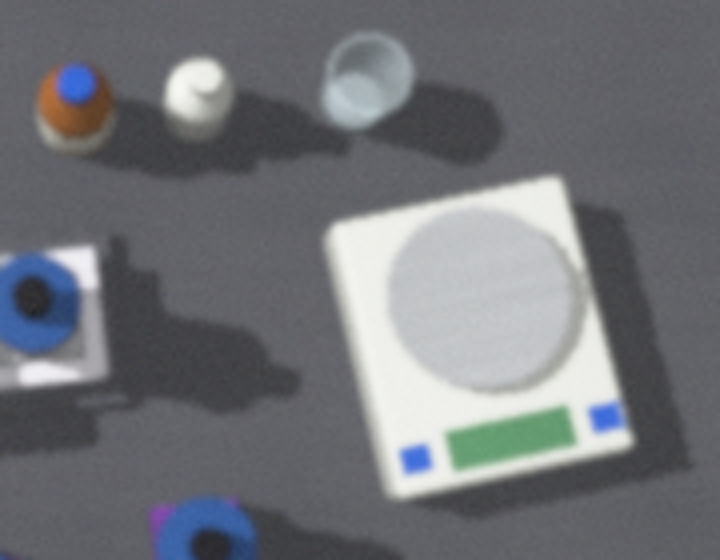

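```bash
cat > m.py <<'E'
from h import *
def pts(d,m):
    v,u=np.nonzero(m); K=np.array([[d['fx'],0,d['cx']],[0,d['fy'],d['cy']],[0,0,1.]],float)
    p=cv2.undistortPoints(np.stack([u,v],1).astype(float)[:,None],K,np.array(d['D'],float))[:,0]
    z=d['range_z'][v,u]; P=np.c_[p,np.ones(len(p))]*z[:,None]; E=np.array(d['extrinsics'])
    return P@E[:3,:3].T+E[:3,3]
def zsel(d,zlo,zhi,x,y):
    P=pts(d,d['range_z']>0); return P[(P[:,2]>zlo)&(P[:,2]<zhi)&(abs(P[:,0]-x[0])<x[1])&(abs(P[:,1]-y[0])<y[1])]
E
python3 - <<'E'
from m import *
T=load('top0');S=load('scene0')
c=[onz(T,130+u/5,140+v/5,.085)[:2] for u,v in [(95,183),(418,143),(441,360),(108,393)]]
print('corners',np.round(c,4).tolist(), np.mean(c,0),cv2.minAreaRect(np.float32(c)))
hub=onz(T,130+220/5,140+267/5,.103);print('hub',hub)
print('hubS',onz(S,225+390/5,105+160/5,.103))
print('jarknob top T',onz(T,130+543/5,140+220/5,.152),'S',onz(S,225+199/5,105+308/5,.152), 'lidT',onz(T,130+541/5,140+229/5,.118))
print('pan T',onz(T,230+485/4,110+299/4,.068))
print('crankknob S top',onz(S,225+496/5,105+97/5,.149),'base',onz(S,225+488/5,105+160/5,.104),'T',onz(T,130+155/5,140+198/5,.127))
for n,D in(('T',T),('S',S)):
    P=zsel(D,.08,.09,(c[0][0],.25),(np.mean(c,0)[1],.2)); print(n,'gear',len(P),cv2.minAreaRect(np.float32(P[:,:2])),np.median(P[:,2]))
for nm,(u,v),z in[('amber',(230+77/4,110+85/4),.105),('white',(230+208/4,110+80/4),.09),('beak',(230+372/4,110+70/4),.07)]:
    print(nm,onz(T,u,v,z))
for u,v in[(284,245),(222,258)]: print('purple',onz(T,u,v,.14))
E
```

```text
corners [[0.5913, 0.2497], [0.6125, 0.0733], [0.4932, 0.06], [0.4765, 0.239]] [0.54338427 0.15549301] ((0.5428934097290039, 0.1559601128101349), (0.12010417878627777, 0.17981722950935364), 6.354210376739502)
hub [0.54219272 0.17684451 0.103     ]
hubS [0.5475172 0.1797215 0.103    ]
jarknob top T [0.55896533 0.00301252 0.152     ] S [0.56304473 0.00991353 0.152     ] lidT [0.55941265 0.00494173 0.118     ]
pan T [ 0.56790417 -0.30789944  0.068     ]
crankknob S top [0.58445524 0.21096999 0.149     ] base [0.58561484 0.21191795 0.104     ] T [0.57575676 0.20707868 0.127     ]
T gear 2608 ((0.5778458714485168, 0.08947306871414185), (0.16942977905273438, 0.3555205464363098), 26.15864372253418) 0.0844546797694703
S gear 2344 ((0.5686848163604736, 0.11746689677238464), (0.27903223037719727, 0.37597909569740295), 78.77537536621094) 0.08347392278652749
amber [ 0.71202561 -0.02525174  0.105     ]
white [ 0.71959066 -0.11630637  0.09      ]
beak [ 0.73232838 -0.23464596  0.07      ]
purple [ 0.40410246 -0.11105318  0.14      ]
purple [0.37291468 0.04546313 0.14      ]
```

>>> {"op": "jog_arm", "data": {"steps": [{"dz": 1.0}, {"dx": 0.3, "dy": 0.6, "dz": 1.6}, {"dx": 0.8, "dy": 1.4, "dz": 2.0}, {"dx": 1.3, "dy": 2.3, "dz": 2.3}, {"dx": 1.8, "dy": 3.1, "dz": 2.5}], "gripper": 0}}

```text
validation failed for argument at $.st...
```

>>> {"op": "jog_arm", "data": {"steps": [{"dx": 0.5, "dy": 0.85}, {"dx": 1.0, "dy": 1.7}, {"dx": 1.5, "dy": 2.55}, {"dx": 2.0, "dy": 3.4}, {"dx": 2.5, "dy": 4.25}]}}

```text
validation failed for argument at $.st...
```

>>> {"op": "jog_arm", "data": {"steps": [{"dx": 0.0, "dy": 0.0, "dz": 1.0, "twist": 0.0}, {"dx": 0.3, "dy": 0.6, "dz": 1.6, "twist": 0.0}, {"dx": 0.8, "dy": 1.4, "dz": 2.0, "twist": 0.0}, {"dx": 1.3, "dy": 2.3, "dz": 2.3, "twist": 0.0}, {"dx": 1.8, "dy": 3.1, "dz": 2.5, "twist": 0.0}], "gripper": 0}}

```text
t: 0.78
tool_pos: [0.2473, -0.4213, 0.3812]
tool_rot: [-3.121, -0.35, -0.001]
contact_force: [0.8, 0.5, -1.1]
opening: 0.0857
```

>>> {"op": "jog_arm", "data": {"steps": [{"dx": 0.5, "dy": 0.85, "dz": 0, "twist": 0}, {"dx": 1.0, "dy": 1.7, "dz": 0, "twist": 0}, {"dx": 1.5, "dy": 2.55, "dz": 0, "twist": 0}, {"dx": 2.0, "dy": 3.4, "dz": 0, "twist": 0}, {"dx": 2.5, "dy": 4.25, "dz": 0, "twist": 0}]}}

```text
t: 1.4
tool_pos: [0.3977, -0.1645, 0.381]
tool_rot: [-3.122, -0.349, -0.001]
contact_force: [0.8, -0.6, -0.0]
opening: 0.0854
```

>>> {"op": "jog_arm", "data": {"steps": [{"dx": 0.5, "dy": 0.85, "dz": 0, "twist": 0}, {"dx": 1.0, "dy": 1.7, "dz": 0, "twist": 0}, {"dx": 1.5, "dy": 2.55, "dz": 0, "twist": 0}, {"dx": 2.0, "dy": 3.4, "dz": 0, "twist": 0}, {"dx": 2.5, "dy": 4.25, "dz": 0, "twist": 0}]}}

```text
t: 2.02
tool_pos: [0.5483, 0.0925, 0.3808]
tool_rot: [-3.122, -0.35, -0.001]
contact_force: [0.5, -0.4, -0.0]
opening: 0.0852
```

Run:
```python
from h import *
d=snap('wrist','wrist1'); print(np.round(d['extrinsics'],3).tolist(),d['fx'],ctrl.get_obs()['tool_pos'])
```

```text
[[0.222, -0.938, -0.266, 0.617], [-0.975, -0.214, -0.06, 0.109], [-0.0, 0.273, -0.962, 0.523], [0.0, 0.0, 0.0, 1.0]] 295.6170117523672 [0.55010063 0.0977496  0.37918194]
```

View pics/wrist1.png

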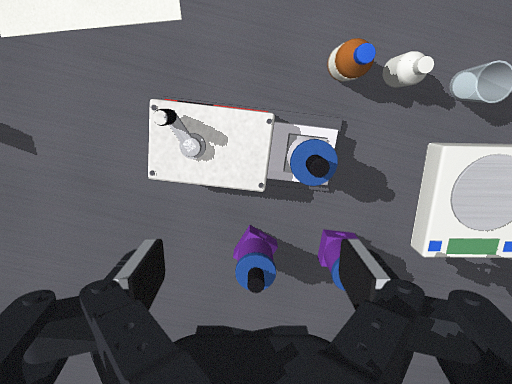

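The wrist picture shows the gearbox from (150,98) to (272,190), the hub at (191,147), the crank knob at (165,117) and the jar at (315,162). I'll enlarge it to pick points more accurately.

Run:
```python
from h import *
a=cv2.imread('pics/wrist1.png')[90:200,140:280]; cv2.imwrite('pics/d1.png',cv2.resize(a,None,fx=5,fy=5,interpolation=cv2.INTER_CUBIC))
a=cv2.imread('pics/wrist1.png')[110:200,260:350]; cv2.imwrite('pics/d2.png',cv2.resize(a,None,fx=6,fy=6,interpolation=cv2.INTER_CUBIC))
```

```text
(no output)
```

View pics/d1.png

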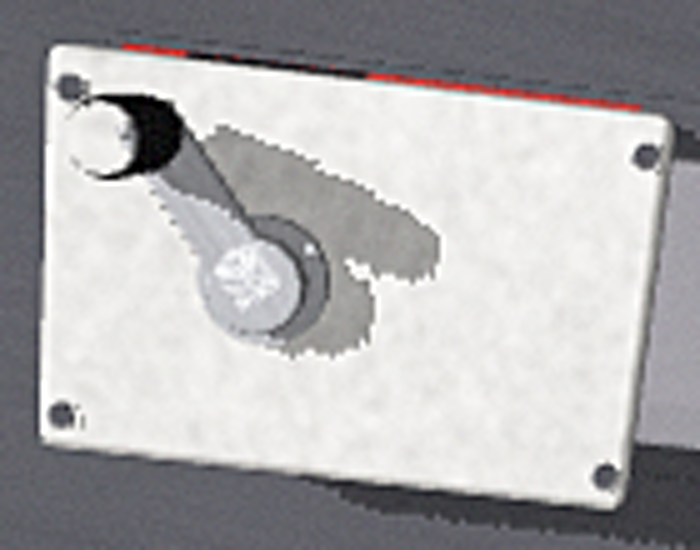

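View pics/d2.png

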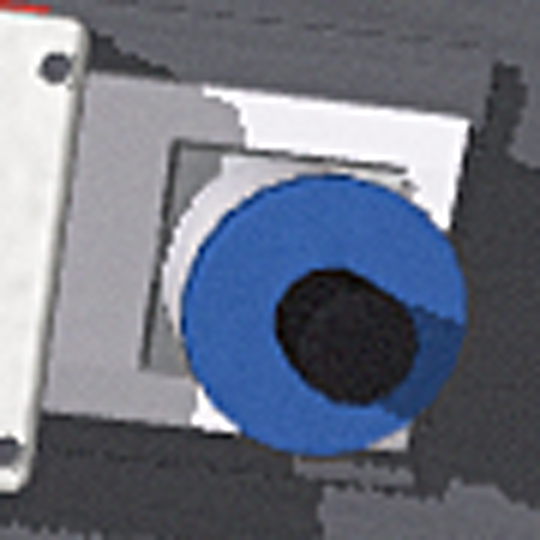

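Run:
```python
from h import *
W=load('wrist1')
c=[onz(W,140+u/5,90+v/5,.085)[:2] for u,v in [(50,47),(670,117),(624,508),(42,443)]]
print(np.round(c,4).tolist(),np.mean(c,0),cv2.minAreaRect(np.float32(c)))
print('hub',onz(W,190,146.6,.103)); print('knobtop',onz(W,140+104/5,90+137/5,.149))
hsv=cv2.cvtColor(W['frame'],cv2.COLOR_RGB2HSV)
m=cv2.inRange(hsv,(105,100,40),(125,255,255)); m[:,:280]=0;m[:,350:]=0;m[:130]=0;m[200:]=0
cs=max(cv2.findContours(m,cv2.RETR_EXTERNAL,cv2.CHAIN_APPROX_NONE)[0],key=cv2.contourArea)
print(cv2.fitEllipse(cs)); (x,y),r=cv2.minEnclosingCircle(cs); print(x,y,r,'lid',onz(W,x,y,.118),r)
print('lid by ellipse',onz(W,*cv2.fitEllipse(cs)[0],.118))
print('lidwell',[np.round(onz(W,260+u/6,110+v/6,.042),4).tolist() for u,v in [(470,120),(172,140)]])
print('jarknob top',onz(W,260+356/6,110+346/6,.152))
# scale check top pan
print('panT', onz(W,490,191,.068))
```

```text
[[0.5959, 0.2524], [0.616, 0.0758], [0.4995, 0.0614], [0.4802, 0.2394]] [0.54789497 0.15722502] ((0.5478919148445129, 0.15688306093215942), (0.11734830588102341, 0.1790781021118164), 6.390921115875244)
hub [0.5453502  0.18232767 0.103     ]
knobtop [0.58066787 0.21551774 0.149     ]
((313.5385437011719, 161.97195434570312), (45.41819381713867, 47.09305953979492), 60.314422607421875)
313.7938232421875 162.10308837890625 23.99539566040039 lid [0.56485777 0.00860072 0.118     ] 23.99539566040039
lid by ellipse [0.56495585 0.00899761 0.118     ]
lidwell [[0.614, -0.0342, 0.042], [0.5911, 0.0421, 0.042]]
jarknob top [0.56386841 0.00810903 0.152     ]
panT [ 0.57710632 -0.29639078  0.068     ]
```

>>> {"op": "jog_arm", "data": {"steps": [{"dx": 0.2, "dy": 0.7, "dz": -0.4, "twist": 0}, {"dx": 0.4, "dy": 1.3, "dz": -1.0, "twist": 0}, {"dx": 0.53, "dy": 1.94, "dz": -1.7, "twist": 0}, {"dx": 0.53, "dy": 1.94, "dz": -2.6, "twist": 0}, {"dx": 0.53, "dy": 1.94, "dz": -2.6, "twist": 0}]}}

```text
t: 2.7
tool_pos: [0.5784, 0.2137, 0.2167]
tool_rot: [-3.117, -0.359, 0.018]
contact_force: [0.7, -0.8, 1.0]
opening: 0.0855
```

Run:
```python
from h import *
d=snap('wrist','wrist2'); print(ctrl.get_obs()['tool_pos'])
```

```text
[0.5805323  0.21378559 0.22095113]
```

View pics/wrist2.png

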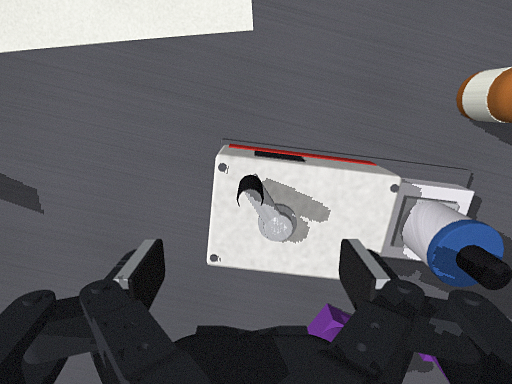

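The wrist view shows the knob at about (250,185), centred between the pads, and the hub at (277,222). I'll measure both here too.

Run:
```python
from h import *
W=load('wrist2')
a=W['frame'][155:255,220:310,::-1]; cv2.imwrite('pics/e1.png',cv2.resize(a,None,fx=6,fy=6,interpolation=cv2.INTER_CUBIC))
```

```text
(no output)
```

View pics/e1.png

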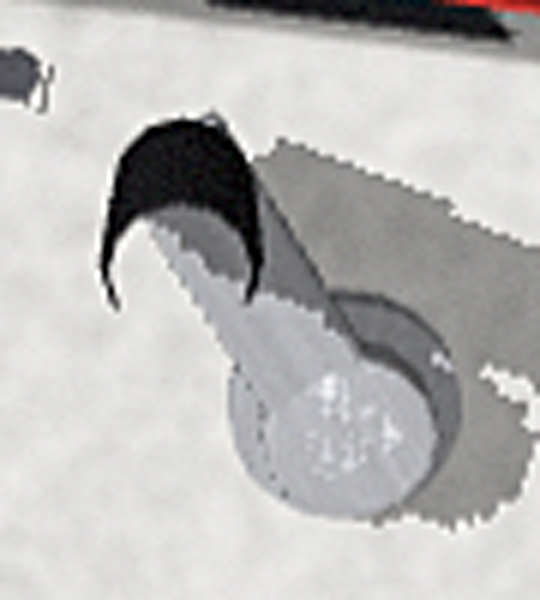

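Run:
```python
from h import *
W=load('wrist2')
f=lambda u,v,z: print(u,v,z,np.round(onz(W,220+u/6,155+v/6,z),4))
f(181,288,.149);f(181,184,.104);f(354,436,.103);f(333,412,.103);f(101,260,.149);f(262,260,.149)
for u,v in[(354,470),(300,470),(240,410)]: print(dep(W,220+u/6,155+v/6))
print(onz(W,274,223,.103))
c=[onz(W,u,v,.085) for u,v in[(219.5,154),(207,264)]];print(c)
```

```text
181 288 0.149 [0.5787 0.216  0.149 ]
181 184 0.104 [0.5796 0.2167 0.104 ]
354 436 0.103 [0.5459 0.1811 0.103 ]
333 412 0.103 [0.549  0.1853 0.103 ]
101 260 0.149 [0.58   0.2265 0.149 ]
262 260 0.149 [0.5846 0.2071 0.149 ]
[0.54034115 0.1797034  0.10315252]
[0.53847859 0.18796864 0.10334093]
[0.54111684 0.19798689 0.09076127]
[0.54934467 0.1868621  0.103     ]
[array([0.59770974, 0.25037355, 0.085     ]), array([0.48162829, 0.24028109, 0.085     ])]
```

>>> {"op": "jog_arm", "data": {"steps": [{"dx": 0, "dy": 0.03, "dz": -0.6, "twist": 0}, {"dx": 0, "dy": 0.03, "dz": -1.2, "twist": 0}, {"dx": 0, "dy": 0.03, "dz": -1.6, "twist": 0}, {"dx": 0, "dy": 0.03, "dz": -1.8, "twist": 0}, {"dx": 0, "dy": 0.03, "dz": -1.8, "twist": 0}]}}

```text
t: 3.38
tool_pos: [0.5815, 0.2155, 0.1146]
tool_rot: [-3.117, -0.357, 0.004]
contact_force: [-0.1, -0.4, 0.4]
opening: 0.0857
```

>>> {"op": "jog_arm", "data": {"steps": [{"dx": 0, "dy": 0, "dz": 0, "twist": 0}, {"dx": 0, "dy": 0, "dz": 0, "twist": 0}, {"dx": 0, "dy": 0, "dz": 0, "twist": 0}, {"dx": 0, "dy": 0, "dz": 0, "twist": 0}, {"dx": 0, "dy": 0, "dz": 0, "twist": 0}], "gripper": 255, "newtons": 50}}

```text
t: 4.0
tool_pos: [0.582, 0.2155, 0.1153]
tool_rot: [-3.117, -0.357, 0.002]
contact_force: [-0.2, -0.2, 3.4]
opening: 0.0198
```

Run:
```python
from h import *
d=snap('wrist','wrist3'); o=ctrl.get_obs();print(o['tool_pos'],o['contact_force'],o['opening'],o['wrist_torque'])
```

```text
[0.5820016  0.21552093 0.11530478] [-0.82031551  0.28652275  3.1636424 ] 0.01981823273519421 [-0.17061008 -0.07743294  0.04815768]
```

View pics/wrist3.png

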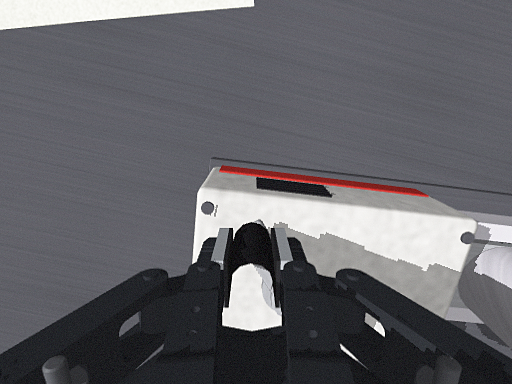

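```bash
cat > circ.py <<'E'
import sys
from h import *
hub=np.array(eval(sys.argv[1])); st=float(sys.argv[2])
o=ctrl.get_obs(); p=o['tool_pos'][:2]-hub; a=np.arctan2(p[1],p[0]); print('r',np.hypot(*p),'phi',np.degrees(a),'F',o['contact_force'])
for k in range(1,6):
    b=a-np.radians(st)*k; print(np.round(( .05*np.array([np.cos(b),np.sin(b)])-p)/.06,3))
E
python3 circ.py "(.5455,.181)" 15
```

```text
r 0.05024003666881935 phi 43.402558820882 F [-0.82031551  0.28652275  3.1636424 ]
[ 0.125 -0.179]
[ 0.202 -0.382]
[ 0.225 -0.599]
[ 0.19  -0.813]
[ 0.101 -1.012]
```

>>> {"op": "jog_arm", "data": {"steps": [{"dx": 0.125, "dy": -0.18, "dz": 0, "twist": 0}, {"dx": 0.2, "dy": -0.38, "dz": 0, "twist": 0}, {"dx": 0.225, "dy": -0.6, "dz": 0, "twist": 0}, {"dx": 0.19, "dy": -0.81, "dz": 0, "twist": 0}, {"dx": 0.1, "dy": -1.01, "dz": 0, "twist": 0}]}}

```text
t: 4.68
tool_pos: [0.5888, 0.1556, 0.1153]
tool_rot: [-3.114, -0.357, -0.002]
contact_force: [1.8, 5.4, -0.6]
opening: 0.0197
```

```bash
python3 circ.py "(.5455,.181)" 15; python3 -c "
from h import *; snap('wrist','wrist4')"
```

```text
r 0.05019897664119025 phi -30.45162170324665 F [ 1.80631329  5.44456488 -0.62789516]
[-0.137 -0.17 ]
[-0.31  -0.301]
[-0.512 -0.383]
[-0.728 -0.409]
[-0.943 -0.379]
```

View pics/wrist4.png

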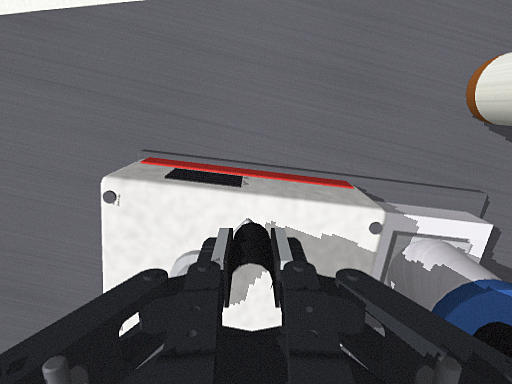

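The knob is still between the pads and the crank has turned about 74°, with a tangential force of 5.5 N. I'll continue.

>>> {"op": "jog_arm", "data": {"steps": [{"dx": -0.14, "dy": -0.17, "dz": 0, "twist": 0}, {"dx": -0.31, "dy": -0.3, "dz": 0, "twist": 0}, {"dx": -0.51, "dy": -0.38, "dz": 0, "twist": 0}, {"dx": -0.73, "dy": -0.41, "dz": 0, "twist": 0}, {"dx": -0.94, "dy": -0.38, "dz": 0, "twist": 0}]}}

```text
t: 5.35
tool_pos: [0.5322, 0.1326, 0.1154]
tool_rot: [-3.113, -0.355, -0.006]
contact_force: [8.8, 9.4, -3.6]
opening: 0.0198
```

```bash
python3 circ.py "(.5455,.181)" 15
```

```text
r 0.05018713446599112 phi -105.32599302118669 F [ 8.78887714  9.39040339 -3.64699771]
[-0.2    0.087]
[-0.372  0.221]
[-0.503  0.394]
[-0.585  0.596]
[-0.612  0.811]
```

```bash
python3 circ.py "(.5455,.1825)" 15
```

```text
r 0.05163531297369557 phi -104.88606063110745 F [ 8.78887714  9.39040339 -3.64699771]
[-0.194  0.109]
[-0.367  0.241]
[-0.5    0.414]
[-0.583  0.614]
[-0.612  0.83 ]
```

>>> {"op": "jog_arm", "data": {"steps": [{"dx": -0.195, "dy": 0.11, "dz": 0, "twist": 0}, {"dx": -0.365, "dy": 0.24, "dz": 0, "twist": 0}, {"dx": -0.5, "dy": 0.415, "dz": 0, "twist": 0}, {"dx": -0.58, "dy": 0.615, "dz": 0, "twist": 0}, {"dx": -0.61, "dy": 0.83, "dz": 0, "twist": 0}]}}

```text
t: 5.98
tool_pos: [0.4956, 0.1809, 0.1155]
tool_rot: [-3.118, -0.356, -0.006]
contact_force: [3.0, -4.9, 0.1]
opening: 0.0199
```

```bash
python3 circ.py "(.5455,.1825)" 15
```

```text
r 0.04989230972266663 phi -178.14583854488177 F [ 2.99588736 -4.87551643  0.08066622]
[0.02  0.216]
[0.096 0.42 ]
[0.223 0.597]
[0.391 0.735]
[0.589 0.824]
```

>>> {"op": "jog_arm", "data": {"steps": [{"dx": 0.02, "dy": 0.215, "dz": 0, "twist": 0}, {"dx": 0.095, "dy": 0.42, "dz": 0, "twist": 0}, {"dx": 0.225, "dy": 0.595, "dz": 0, "twist": 0}, {"dx": 0.39, "dy": 0.735, "dz": 0, "twist": 0}, {"dx": 0.59, "dy": 0.825, "dz": 0, "twist": 0}]}}

```text
t: 6.6
tool_pos: [0.5303, 0.2289, 0.1153]
tool_rot: [3.121, 0.357, 0.0]
contact_force: [-3.1, -7.8, 3.6]
opening: 0.0196
```

```bash
python3 circ.py "(.5455,.1825)" 15
```

```text
r 0.04879015704728105 phi 108.16119036538275 F [-3.13612802 -7.7991155   3.61254579]
[0.208 0.059]
[0.424 0.043]
[ 0.63  -0.029]
[ 0.809 -0.152]
[ 0.951 -0.317]
```

```bash
sed -i 's/^for k/m=np.array([np.sin(a),-np.cos(a)]);print("resist",-m@o["contact_force"][:2],"radial",p@o["contact_force"][:2]\/np.hypot(*p))\nfor k/' circ.py; python3 circ.py "(.5455,.1815)" 15
```

```text
r 0.049741317019926644 phi 107.80215851020088 F [-3.13612802 -7.7991155   3.61254579]
resist 5.370396290518961 radial -6.466865179074153
[0.213 0.043]
[0.43  0.025]
[ 0.634 -0.048]
[ 0.813 -0.172]
[ 0.954 -0.338]
```

>>> {"op": "jog_arm", "data": {"steps": [{"dx": 0.21, "dy": 0.04, "dz": 0, "twist": 0}, {"dx": 0.43, "dy": 0.02, "dz": 0, "twist": 0}, {"dx": 0.635, "dy": -0.05, "dz": 0, "twist": 0}, {"dx": 0.81, "dy": -0.175, "dz": 0, "twist": 0}, {"dx": 0.95, "dy": -0.34, "dz": 0, "twist": 0}]}}

```text
t: 7.22
tool_pos: [0.5873, 0.209, 0.1152]
tool_rot: [-3.12, -0.357, 0.001]
contact_force: [-4.1, 2.6, 3.1]
opening: 0.0195
```

```bash
python3 circ.py "(.5455,.1815)" 15
```

```text
r 0.05004013931583179 phi 33.367956967458 F [-4.07935648  2.6205599   3.08808008]
resist 4.432277449146548 radial -1.965553374263703
[ 0.094 -0.196]
[ 0.135 -0.41 ]
[ 0.12  -0.627]
[ 0.048 -0.832]
[-0.074 -1.012]
```

>>> {"op": "jog_arm", "data": {"steps": [{"dx": 0.095, "dy": -0.195, "dz": 0, "twist": 0}, {"dx": 0.135, "dy": -0.41, "dz": 0, "twist": 0}, {"dx": 0.12, "dy": -0.625, "dz": 0, "twist": 0}, {"dx": 0.05, "dy": -0.83, "dz": 0, "twist": 0}, {"dx": -0.075, "dy": -1.01, "dz": 0, "twist": 0}]}}

```text
t: 7.85
tool_pos: [0.583, 0.1476, 0.1153]
tool_rot: [-3.12, -0.357, -0.002]
contact_force: [0.7, 5.1, 0.5]
opening: 0.0197
```

```bash
python3 circ.py "(.5455,.1815)" 15
```

```text
r 0.050540666017670835 phi -42.124479554742145 F [0.7177846  5.13831615 0.54345782]
resist 4.292483682324952 radial -2.9141193182778493
[-0.172 -0.135]
[-0.369 -0.228]
[-0.583 -0.267]
[-0.8  -0.25]
[-1.005 -0.177]
```

>>> {"op": "jog_arm", "data": {"steps": [{"dx": -0.17, "dy": -0.135, "dz": 0, "twist": 0}, {"dx": -0.37, "dy": -0.23, "dz": 0, "twist": 0}, {"dx": -0.58, "dy": -0.265, "dz": 0, "twist": 0}, {"dx": -0.8, "dy": -0.25, "dz": 0, "twist": 0}, {"dx": -1.005, "dy": -0.175, "dz": 0, "twist": 0}]}}

```text
t: 8.48
tool_pos: [0.5218, 0.137, 0.1154]
tool_rot: [-3.12, -0.357, -0.002]
contact_force: [3.8, 3.9, -0.8]
opening: 0.0195
```

```bash
python3 circ.py "(.5455,.1815)" 15
```

```text
r 0.05041320341120065 phi -117.99291011085228 F [ 3.78982567  3.93171412 -0.83418291]
resist 1.5010391956584572 radial -5.250527198614223
[-0.174  0.132]
[-0.312  0.3  ]
[-0.403  0.498]
[-0.438  0.713]
[-0.418  0.929]
```

The resistance fell from about 5 N to 1.5 N. I'll probe a little further, still well inside the end-stop margin, to confirm.

>>> {"op": "jog_arm", "data": {"steps": [{"dx": -0.06, "dy": 0.045, "dz": 0, "twist": 0}, {"dx": -0.12, "dy": 0.085, "dz": 0, "twist": 0}]}}

```text
t: 8.72
tool_pos: [0.5143, 0.1421, 0.1154]
tool_rot: [-3.121, -0.357, -0.002]
contact_force: [1.4, 1.1, 0.7]
opening: 0.0199
```

```bash
python3 circ.py "(.5455,.1815)" 8
```

```text
r 0.05025259437666436 phi -128.3755790856611 F [1.38292239 1.10364044 0.71810802]
resist 0.3989981569547739 radial -1.7237450571423434
[-0.083  0.082]
[-0.157  0.171]
[-0.218  0.27 ]
[-0.265  0.377]
[-0.296  0.489]
```

The resistance is 0.4 N while turning, so the bolt has been drawn. I'll stop here, release the knob and rise.

>>> {"op": "jog_arm", "data": {"steps": [{"dx": 0, "dy": 0, "dz": 0, "twist": 0}, {"dx": 0, "dy": 0, "dz": 0, "twist": 0}, {"dx": 0, "dy": 0, "dz": 0, "twist": 0}, {"dx": 0, "dy": 0, "dz": 0, "twist": 0}, {"dx": 0, "dy": 0, "dz": 0.5, "twist": 0}], "gripper": 0}}

```text
t: 9.35
tool_pos: [0.5122, 0.1416, 0.1427]
tool_rot: [3.121, 0.357, -0.009]
contact_force: [-0.6, 0.0, 1.1]
opening: 0.0854
```

>>> {"op": "jog_arm", "data": {"steps": [{"dx": 0, "dy": 0, "dz": 0.9, "twist": 0}, {"dx": 0, "dy": 0, "dz": 1.8, "twist": 0}, {"dx": 0.2, "dy": -0.7, "dz": 2.0, "twist": 0}, {"dx": 0.5, "dy": -1.5, "dz": 2.0, "twist": 0}, {"dx": 0.84, "dy": -2.23, "dz": 2.0, "twist": 0}]}}

```text
t: 9.98
tool_pos: [0.563, 0.0064, 0.2633]
tool_rot: [3.121, 0.357, -0.007]
contact_force: [0.4, -0.5, -0.6]
opening: 0.0856
```

Run:
```python
from h import *
d=snap('wrist','wrist5'); o=ctrl.get_obs();print(o['tool_pos'],o['contact_force'])
```

```text
[0.56468766 0.00153236 0.26277441] [-1.37914834 -4.19353356  1.47634917]
```

View pics/wrist5.png

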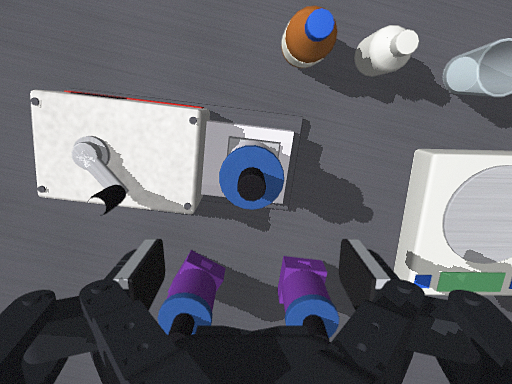

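Run:
```python
from h import *
W=load('wrist5')
hsv=cv2.cvtColor(W['frame'],cv2.COLOR_RGB2HSV)
m=cv2.inRange(hsv,(105,100,40),(125,255,255)); m[:,:210]=0;m[:,290:]=0;m[:130]=0;m[215:]=0
cs=max(cv2.findContours(m,cv2.RETR_EXTERNAL,cv2.CHAIN_APPROX_NONE)[0],key=cv2.contourArea)
e=cv2.fitEllipse(cs);print(e,onz(W,*e[0],.118)); 
print('diam',onz(W,e[0][0]-32,e[0][1],.118)-onz(W,e[0][0]+32,e[0][1],.118))
k=cv2.inRange(hsv,(0,0,0),(180,255,60)); k[:,:230]=0;k[:,275:]=0;k[:155]=0;k[210:]=0
c2=max(cv2.findContours(k,cv2.RETR_EXTERNAL,cv2.CHAIN_APPROX_NONE)[0],key=cv2.contourArea);print(cv2.boundingRect(c2))
x,y,w,h=cv2.boundingRect(c2)
b=onz(W,x+w/2,y+h-13.5,.152);print('knobtop approx',b, onz(W,x,y+h-13,.152)-onz(W,x+w,y+h-13,.152))
print(ctrl.get_obs()['tool_pos'])
S=W
# pan from scene + top with steel mask
for n in('scene0','top0'):
    D=load(n); h2=cv2.cvtColor(D['frame'],cv2.COLOR_RGB2HSV)
    roi={'scene0':(130,215,240,325),'top0':(322,380,155,215)}[n]
    g=cv2.inRange(h2,(0,0,120),(180,60,205)); z=np.zeros_like(g); z[roi[2]:roi[3],roi[0]:roi[1]]=g[roi[2]:roi[3],roi[0]:roi[1]]
    z=cv2.morphologyEx(z,cv2.MORPH_OPEN,np.ones((5,5)))
    c=max(cv2.findContours(z,cv2.RETR_EXTERNAL,cv2.CHAIN_APPROX_NONE)[0],key=cv2.contourArea); c=cv2.convexHull(c);e=cv2.fitEllipse(c);print(n,e,onz(D,*e[0],.068))
```

```text
((251.05535888671875, 177.1575927734375), (63.24639129638672, 63.880897521972656), 84.38755798339844) [0.565282   0.00833501 0.118     ]
diam [-0.01450035  0.06227426  0.        ]
(238, 167, 28, 34)
knobtop approx [0.56417413 0.00714931 0.152     ] [-0.00565224  0.02427206  0.        ]
[0.56468766 0.00153236 0.26277441]
scene0 ((166.1812286376953, 288.7008972167969), (57.98162841796875, 82.29906463623047), 48.499298095703125) [ 0.5776671  -0.32179712  0.068     ]
top0 ((352.11407470703125, 185.00076293945312), (44.251495361328125, 50.728580474853516), 105.83958435058594) [ 0.56718452 -0.31027361  0.068     ]
```

>>> {"op": "jog_arm", "data": {"steps": [{"dx": 0.0, "dy": 0.11, "dz": -0.6, "twist": 0}, {"dx": 0.0, "dy": 0.11, "dz": -1.3, "twist": 0}, {"dx": 0, "dy": 0.11, "dz": -1.9, "twist": 0}, {"dx": 0, "dy": 0.11, "dz": -2.3, "twist": 0}, {"dx": 0, "dy": 0.11, "dz": -2.3, "twist": 0}]}}

```text
t: 10.65
tool_pos: [0.5627, 0.0084, 0.1221]
tool_rot: [3.119, 0.35, -0.015]
contact_force: [0.5, -0.4, -0.0]
opening: 0.0851
```

>>> {"op": "jog_arm", "data": {"steps": [{"dx": 0, "dy": 0, "dz": 0, "twist": 0}, {"dx": 0, "dy": 0, "dz": 0, "twist": 0}, {"dx": 0, "dy": 0, "dz": 0, "twist": 0}, {"dx": 0, "dy": 0, "dz": 0, "twist": 0}, {"dx": 0, "dy": 0, "dz": 0, "twist": 0}], "gripper": 255, "newtons": 70}}

```text
t: 11.28
tool_pos: [0.5636, 0.008, 0.1234]
tool_rot: [3.118, 0.35, -0.012]
contact_force: [-0.6, -2.1, 4.9]
opening: 0.0243
```

Run:
```python
from h import *
d=snap('wrist','wrist6'); o=ctrl.get_obs();print(o['tool_pos'],o['contact_force'],o['wrist_torque'])
```

```text
[0.56362484 0.00800728 0.12339579] [ 0.36896342 -1.80544266  5.32940187] [-3.15874230e-01  6.51914186e-02 -4.93111551e-05]
```

View pics/wrist6.png

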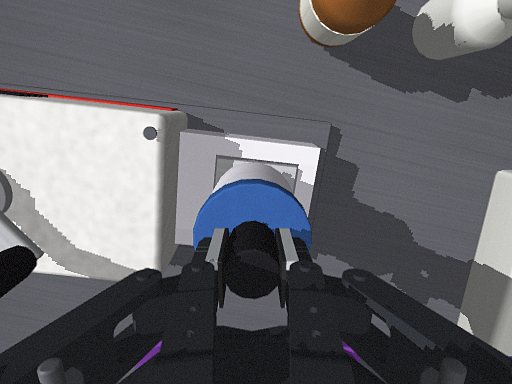

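The lid knob sits centred between the pads at (253,258), opening 24 mm. I'll lift gently first and watch the force.

>>> {"op": "jog_arm", "data": {"steps": [{"dx": 0, "dy": 0, "dz": 0.06, "twist": 0}, {"dx": 0, "dy": 0, "dz": 0.12, "twist": 0}, {"dx": 0, "dy": 0, "dz": 0.2, "twist": 0}, {"dx": 0, "dy": 0, "dz": 0.2, "twist": 0}]}}

```text
t: 11.82
tool_pos: [0.5637, 0.0081, 0.1355]
tool_rot: [3.118, 0.35, -0.012]
contact_force: [0.4, 0.1, -4.5]
opening: 0.0242
```

The jar is free, carrying its own weight of about 4.5–5 N with no jam. I'll lift it the rest of the way.

>>> {"op": "jog_arm", "data": {"steps": [{"dx": 0, "dy": 0, "dz": 0.35, "twist": 0}, {"dx": 0, "dy": 0, "dz": 0.7, "twist": 0}, {"dx": 0, "dy": 0, "dz": 1.1, "twist": 0}, {"dx": 0, "dy": 0, "dz": 1.5, "twist": 0}, {"dx": 0, "dy": 0, "dz": 1.8, "twist": 0}]}}

```text
t: 12.45
tool_pos: [0.5644, 0.008, 0.2469]
tool_rot: [3.117, 0.35, -0.006]
contact_force: [0.7, 0.2, -4.3]
opening: 0.0242
```

Run:
```python
from h import *
d=snap('wrist','wrist7'); d=snap('scene','scene7');o=ctrl.get_obs();print(o['tool_pos'],o['contact_force'],o['wrist_torque'])
a=d['frame'][200:384,80:300,::-1];cv2.imwrite('pics/s7.png',cv2.resize(a,None,fx=3,fy=3,interpolation=cv2.INTER_CUBIC))
```

```text
[0.56537853 0.00789324 0.24782655] [-0.40525608  0.48082724 -5.23677232] [-0.05550423 -0.05503728  0.00611034]
```

View pics/wrist7.png

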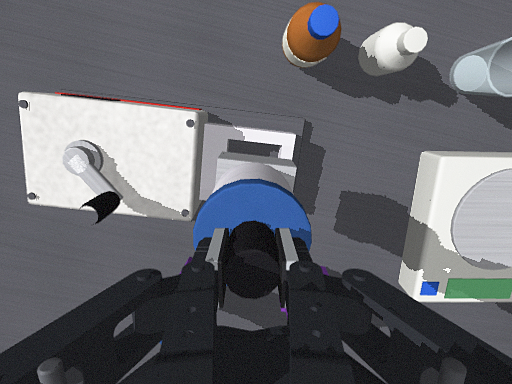

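View pics/scene7.png

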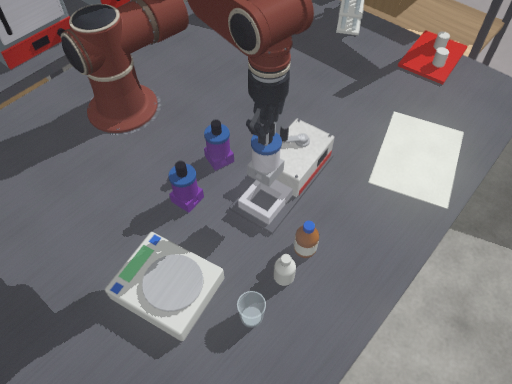

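View pics/s7.png

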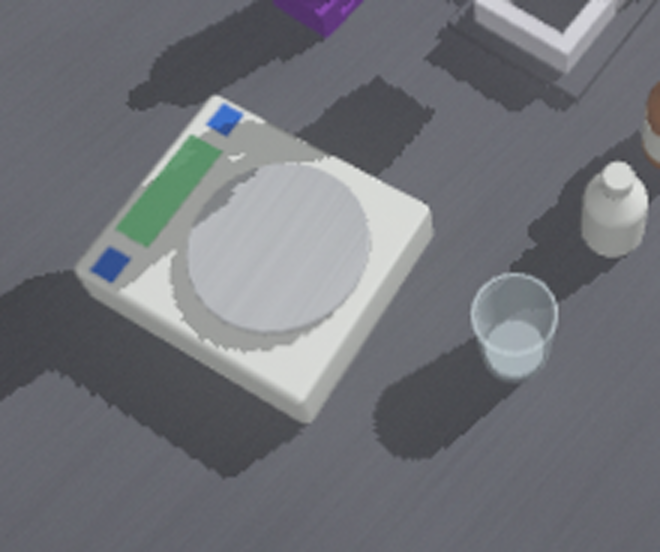

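The scene view shows the jar held upright out of the well. The pan disc is centred near (173,282) there.

Run:
```python
from h import *
D=load('scene7'); print(onz(D,173.2,282.3,.068))
for u,v in[(188,247),(371,247),(280,162),(280,333)]: print(onz(D,80+u/3,200+v/3,.068))
```

```text
[ 0.57802197 -0.30222097  0.068     ]
[ 0.52973018 -0.34505104  0.068     ]
[ 0.62619297 -0.25988208  0.068     ]
[ 0.52879539 -0.25632481  0.068     ]
[ 0.62452124 -0.34496295  0.068     ]
```

>>> {"op": "jog_arm", "data": {"steps": [{"dx": 0, "dy": -0.3, "dz": 0.05, "twist": 0}, {"dx": 0.05, "dy": -0.8, "dz": 0.1, "twist": 0}, {"dx": 0.1, "dy": -1.4, "dz": 0.1, "twist": 0}, {"dx": 0.1, "dy": -2.0, "dz": 0.1, "twist": 0}, {"dx": 0.15, "dy": -2.6, "dz": 0.1, "twist": 0}]}}

```text
t: 13.18
tool_pos: [0.5735, -0.1502, 0.2525]
tool_rot: [3.117, 0.349, -0.005]
contact_force: [0.2, -0.1, -4.9]
opening: 0.0241
```

>>> {"op": "jog_arm", "data": {"steps": [{"dx": 0, "dy": -0.6, "dz": 0, "twist": 0}, {"dx": 0, "dy": -1.2, "dz": 0, "twist": 0}, {"dx": 0, "dy": -1.7, "dz": 0, "twist": 0}, {"dx": 0, "dy": -2.1, "dz": 0, "twist": 0}, {"dx": 0, "dy": -2.3, "dz": 0, "twist": 0}]}}

```text
t: 13.8
tool_pos: [0.5729, -0.2897, 0.2517]
tool_rot: [3.118, 0.347, -0.006]
contact_force: [-0.0, -0.1, -5.0]
opening: 0.0239
```

Run:
```python
from h import *
d=snap('wrist','wrist8'); d=snap('scene','scene8');o=ctrl.get_obs();print(o['tool_pos'],o['contact_force'],o['wrist_torque'])
a=d['frame'][150:350,80:320,::-1];cv2.imwrite('pics/s8.png',cv2.resize(a,None,fx=3,fy=3,interpolation=cv2.INTER_CUBIC))
```

```text
[ 0.57317929 -0.28915094  0.25205848] [-0.0847464   0.51227098 -4.19075502] [ 0.07690736 -0.02888864 -0.00984893]
```

View pics/wrist8.png

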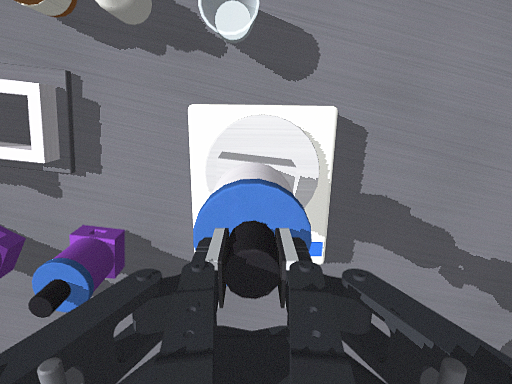

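View pics/s8.png

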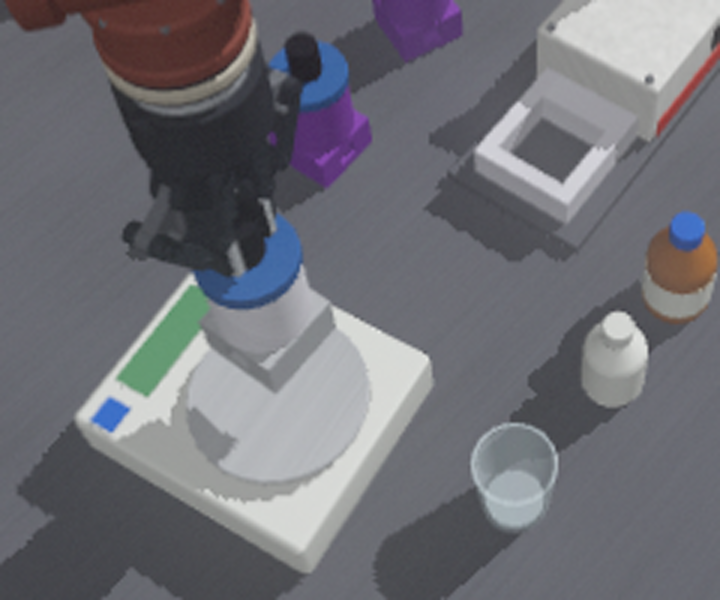

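The wrist view shows the pan disc with its left edge at 206, right edge at 320 and top at row 113. The jar hangs upright over it.

Run:
```python
from h import *
W=load('wrist8')
P=np.array([onz(W,u,v,.068)[:2] for u,v in[(206,166),(262,113),(320,168),(225,129),(300,129)]])
from scipy.optimize import least_squares as L
print(np.round(P,4),L(lambda q:np.hypot(*(P-q).T)-.065,[.577,-.3]).x)
print(ctrl.get_obs()['tool_pos'])
```

```text
[[ 0.5678 -0.2384]
 [ 0.6375 -0.2864]
 [ 0.5937 -0.3637]
 [ 0.6124 -0.2511]
 [ 0.6303 -0.3304]] [ 0.57304385 -0.30236001]
[ 0.57317929 -0.28915094  0.25205848]
```

>>> {"op": "jog_arm", "data": {"steps": [{"dx": 0.02, "dy": -0.21, "dz": -0.2, "twist": 0}, {"dx": 0.02, "dy": -0.21, "dz": -0.5, "twist": 0}, {"dx": 0.02, "dy": -0.21, "dz": -0.8, "twist": 0}, {"dx": 0.02, "dy": -0.21, "dz": -1.0, "twist": 0}, {"dx": 0.02, "dy": -0.21, "dz": -1.08, "twist": 0}]}}

```text
t: 14.52
tool_pos: [0.5738, -0.301, 0.1854]
tool_rot: [3.119, 0.348, -0.009]
contact_force: [0.6, 0.4, -4.7]
opening: 0.024
```

>>> {"op": "jog_arm", "data": {"steps": [{"dx": 0, "dy": 0, "dz": 0, "twist": 0}, {"dx": 0, "dy": 0, "dz": -0.03, "twist": 0}]}}

```text
t: 14.78
tool_pos: [0.5742, -0.3012, 0.1845]
tool_rot: [3.118, 0.348, -0.007]
contact_force: [-0.2, -1.1, -5.1]
opening: 0.0237
```

>>> {"op": "jog_arm", "data": {"steps": [{"dx": 0, "dy": 0, "dz": -0.02, "twist": 0}, {"dx": 0, "dy": 0, "dz": -0.04, "twist": 0}, {"dx": 0, "dy": 0, "dz": -0.06, "twist": 0}, {"dx": 0, "dy": 0, "dz": -0.06, "twist": 0}]}}

```text
t: 15.28
tool_pos: [0.5742, -0.3012, 0.1807]
tool_rot: [3.118, 0.348, -0.007]
contact_force: [1.0, -0.6, -4.7]
opening: 0.0241
```

>>> {"op": "jog_arm", "data": {"steps": [{"dx": 0, "dy": 0, "dz": -0.015, "twist": 0}, {"dx": 0, "dy": 0, "dz": -0.03, "twist": 0}, {"dx": 0, "dy": 0, "dz": -0.03, "twist": 0}]}}

```text
t: 15.65
tool_pos: [0.5744, -0.3013, 0.1795]
tool_rot: [3.118, 0.348, -0.006]
contact_force: [-1.2, 0.1, -2.2]
opening: 0.0243
```

Contact is starting: the load has eased from 4.7 N to 2.2 N. I'll go down a hair more.

>>> {"op": "jog_arm", "data": {"steps": [{"dx": 0, "dy": 0, "dz": -0.01, "twist": 0}, {"dx": 0, "dy": 0, "dz": -0.015, "twist": 0}, {"dx": 0, "dy": 0, "dz": -0.015, "twist": 0}]}}

```text
t: 16.02
tool_pos: [0.5747, -0.3014, 0.1794]
tool_rot: [3.117, 0.348, -0.005]
contact_force: [-0.4, 0.8, 1.0]
opening: 0.024
```

The jar is standing on the pan. I'll release it and rise.

>>> {"op": "jog_arm", "data": {"steps": [{"dx": 0, "dy": 0, "dz": 0, "twist": 0}, {"dx": 0, "dy": 0, "dz": 0, "twist": 0}, {"dx": 0, "dy": 0, "dz": 0, "twist": 0}, {"dx": 0, "dy": 0, "dz": 0, "twist": 0}, {"dx": 0, "dy": 0, "dz": 0, "twist": 0}], "gripper": 0}}

```text
t: 16.65
tool_pos: [0.5747, -0.3014, 0.1794]
tool_rot: [3.117, 0.348, -0.005]
contact_force: [0.4, 0.9, 0.5]
opening: 0.0856
```

>>> {"op": "jog_arm", "data": {"steps": [{"dx": 0, "dy": 0, "dz": 0.2, "twist": 0}, {"dx": 0, "dy": 0, "dz": 0.6, "twist": 0}, {"dx": 0, "dy": 0, "dz": 1.2, "twist": 0}, {"dx": 0, "dy": 0, "dz": 1.8, "twist": 0}, {"dx": 0, "dy": 0, "dz": 2.4, "twist": 0}]}}

```text
t: 17.27
tool_pos: [0.5747, -0.3015, 0.3258]
tool_rot: [3.116, 0.347, -0.003]
contact_force: [1.3, -0.2, -0.1]
opening: 0.0859
```

>>> {"op": "jog_arm", "data": {"steps": [{"dx": -0.6, "dy": 0, "dz": 0.3, "twist": 0}, {"dx": -1.2, "dy": 0, "dz": 0.3, "twist": 0}, {"dx": -1.5, "dy": 0, "dz": 0.3, "twist": 0}, {"dx": -1.5, "dy": 0, "dz": 0.3, "twist": 0}, {"dx": -1.5, "dy": 0, "dz": 0.3, "twist": 0}]}}

```text
t: 17.9
tool_pos: [0.4852, -0.3014, 0.3434]
tool_rot: [3.117, 0.348, -0.003]
contact_force: [-0.0, -0.2, 0.3]
opening: 0.0853
```

Run:
```python
from h import *
d=snap('wrist','wrist9'); W=d
s=snap('scene','scene9');o=ctrl.get_obs();print(o['tool_pos'],o['contact_force'],np.abs(o['dq']).max(),o['t'])
a=s['frame'][150:350,80:320,::-1];cv2.imwrite('pics/s9.png',cv2.resize(a,None,fx=3,fy=3,interpolation=cv2.INTER_CUBIC))
hsv=cv2.cvtColor(s['frame'],cv2.COLOR_RGB2HSV);m=cv2.inRange(hsv,(105,100,40),(125,255,255));m[:230]=0
```

```text
[ 0.48530934 -0.30137914  0.34324927] [ 0.58640162  0.45909641 -0.27310637] 0.0020316841474885376 18.0
```

View pics/wrist9.png

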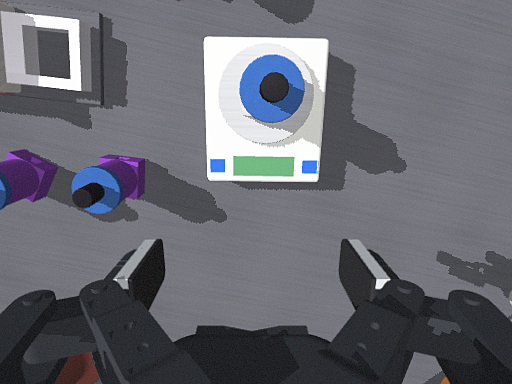

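View pics/s9.png

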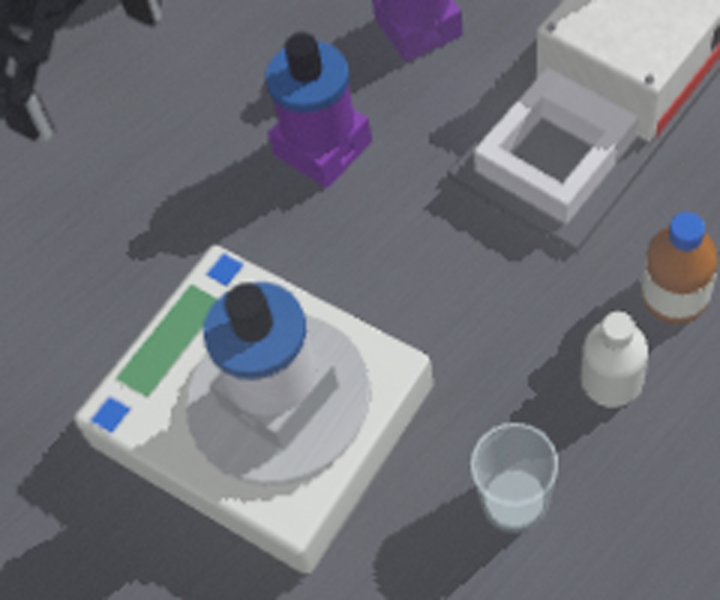

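The jar stands upright on the pan, its lid at (272,88) in the wrist view and the pan disc centred near (267,93). The bottles and beaker look untouched. One last numeric check.

Run:
```python
from h import *
W=load('wrist9')
print('jar',onz(W,272,88.5,.174),'pan',onz(W,266.5,93,.068))
S=load('scene9');print('jarS lid',onz(S,80+254.5/3,150+330/3,.174))
T=snap('top','top9')
a=cv2.imread('pics/top0.png').astype(int);b=cv2.imread('pics/top9.png').astype(int)
d=np.abs(a-b).max(2)
for n,(u,v) in dict(amber=(249,135),white=(280,134),beaker=(321,130)).items(): print(n,np.median(d[v-8:v+9,u-8:u+9]),np.percentile(d[v-8:v+9,u-8:u+9],95))
```

```text
jar [ 0.57571618 -0.30185089  0.174     ] pan [ 0.57589053 -0.30200173  0.068     ]
jarS lid [ 0.58017638 -0.30392632  0.174     ]
amber 3.0 6.0
white 2.0 5.0
beaker 2.0 5.0
```

```bash
python3 -c "
from station import ctrl; print(ctrl.finish_job())"
```

```text
the job is handed in; nothing more can be done
None
```

I wound the crank clockwise, lifted the jar out of the mill and left it standing upright on the balance pan. I then handed the job in, at about 18 s of the 72 s allowed; no verdict was reported.

- **Crank:** After about 1.45 turns the resistance fell from about 4–6 N to 1.5 N. A 10° probe further read 0.4 N, so I stopped there, short of the end stop.
- **Jar:** It came straight up out of the well by its lid knob, with only its own weight of about 5 N on the wrist. I set it down at a few mm/s until the load came off, released it and backed the arm away.
- **Last checks:** The wrist camera puts the jar's axis and the pan's centre within 1 mm of each other. The scene camera has the jar about 5 mm away, still well inside the 25 mm limit. The top camera shows no change around the bottles and beaker, and the contact force on the arm was about zero.
- **Disagreements:** The top camera read about 5 mm off the other two in x and y, so I relied on the wrist and scene views. The end-of-move crank force read below the stated 10 N, so I judged release by the relative drop.

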